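# Free the sanding stick's place on the sloping tool rest

## Robot

A 6-joint arm with a two-finger parallel gripper is mounted at the origin on the work surface. World frame = base frame: x ahead of the robot, y to its left, z up, the work surface at z = 0. Lengths are in mm, angles in rad, forces in N, time in s.
With the tool pointing down it reaches from about 350 to 775 mm from the base axis. Payload 7.3 kg.
Tool frame: the origin (TCP) lies at the very end of the fingers, on their centre line; the grasp point (between the pads) lies 19 mm behind it (bot.tcp_to_grasp is the distance from the TCP to the grasp point, in mm); z points along the fingers, y is the direction in which the jaws open and shut (so a half turn about z gives the same grasp; the last joint's range is limited). The gripper opens to 92 mm and grips with 3 to 60 N. Pads are 19 mm wide; open, the fingers measure 130 mm over their backs; the gripper's body (75 mm by 190 mm) begins 47 mm behind the grasp point.
Start: joints at [-1.37, 0.342, 1.524, -0, 1.275, -0.146], TCP at [178.465, -493.756, 226.741] pointing down, gripper open.
Joint ranges: [-2.53, 2.53], [-0.77, 2.02], [0.04, 2.7], [-1, 4.14], [0.28, 2.66], [-3.11, 3.11]. Speed limits (rad/s): [2.57, 2.57, 3.14, 3.14, 3.14, 3.14].

## Interface

Orientations are given as [roll, pitch, yaw] about the fixed x, y, z axes, in that order (R = Rz(yaw) Ry(pitch) Rx(roll)).
In Python, from plant import bot gives the robot as it stands. The module is installed in compiled form; this text tells all that it offers.
- The arm moves only by the tool carry_out, never from a script. Its argument "motion" is a list of rows, each a list of 5 numbers: the closure, from 0 (fully open) to 1 (shut), then the shift along the tool's x, y, z in mm, then the turn about the tool's z in degrees. In form: [[claw, dx, dy, dz, spin], ...]. A call has 1 to 10 rows; each row is the pose to reach, as a shift and turn from the pose measured when the call began, along the tool's axes at that moment; what a row does not reach only later rows make up. A row lasts 1/8 s, in which the tool goes at most 62.5 mm and 10.7 degrees, less where a joint would pass 70% of its speed; a pose out of reach is approached as far as the arm can. A call with a gripper value outside its range is refused whole. The fingers move at their own pace and stop on an object; the grip force is fixed at half the most. Time passes only in rows, so rows that repeat a pose let the fingers close. It gives the time, the measured TCP pose, the force and the opening at its end, in the units of the state.
- bot.get_obs(): the state, without advancing time (a new reading comes with each control period).
- bot.capture(name): name is "scene" or "top" or "wrist"; returns a dict with "color" (420x560x3 uint8, red, green, blue), "depth" (420x560 float32, mm along the optical axis (not along the pixel's ray), 0 where there is no reading), "K" (3x3 intrinsics, pixels), "camera_from_world" (4x4, takes a point from world to camera coordinates). Camera axes: x right, y down, z forward; pixel columns grow to the right and rows downward; lengths in mm; the calibration is good to about 2 mm. A picture is of the moment at which its call begins.
- bot.close_job(): hands the job in, once; it reports no verdict.
The state is a dict: "time": time; "joint_positions": joint angles; "dq": joint speeds; "tau": joint torques, N m; "tool_pos": TCP position; "tcp_rot": TCP orientation; "contact_force": force on the tool from outside, world axes, zero at the start; "moment": the same for the moment, N m; "grip_width": finger opening in mm.
Only numpy, scipy, OpenCV 4.12 (cv2) and the standard library are available. Lean on these libraries where they do the work, as an engineer would, in place of code of your own. Each camera call takes 0.05 s, during which the arm holds its last target.

## Task

The sharpening stone has been left in one of the three places of the sloping tool rest, where the sanding stick belongs: lift the stone out and lay it flat inside its open wooden tray. Then lay the sanding stick in the place that the stone has freed, down between its pins on both cross bars, handle end at the bottom and up against the ledge. Set both down without dropping them, and do not disturb the mandrel, the mallet, the dish or the jar.

Things in the scene. Friction and masses are not known exactly. Their poses are not given: they have to be found in the camera images.
- bed: Sloping wooden bed of the tool rest, 235 mm wide, fixed, rising 30 degrees away. Origin: mid-width, where the bottom ledge's face meets the plane of the cross bars' tops; x up the slope (board -15 to 235 mm), y left, z square out. Ledge 10 mm higher than that plane. Bars 14 mm wide along y at x = 40 and 130 mm; board 14 mm below their tops.
- rack: The tool rest's foot, a dark board 200 x 235 mm flat on the bench, fixed, which carries the bed. Origin: centre of its underside; x away from the robot, z up. The bed's origin is 100 mm nearer the robot and 30 mm up.
- foot_left (a point): Left place (bed y = +76 mm) of the tool rest: where a tool's lower end belongs, at the ledge's face, in the plane of the bars' tops. Axes as bed. On each bar two brass pins, 8 mm thick, 14 mm high, round-topped, stand 21 mm either side of the place's middle line (34 mm free between them).
- foot_mid (a point): Middle place (bed y = 0) of the tool rest: where a tool's lower end belongs, at the ledge's face, in the plane of the bars' tops. Axes as bed. On each bar two brass pins, 8 mm thick, 14 mm high, round-topped, stand 21 mm either side of the place's middle line (34 mm free between them).
- foot_right (a point): Right place (bed y = -76 mm) of the tool rest: where a tool's lower end belongs, at the ledge's face, in the plane of the bars' tops. Axes as bed. On each bar two brass pins, 8 mm thick, 14 mm high, round-topped, stand 21 mm either side of the place's middle line (34 mm free between them).
- stone: Sharpening stone, a plain grey bar 150 x 26 x 20 mm (x, y, z), 0.13 to 0.24 kg. It starts in one of the three places, along the slope, lower end against the ledge. Origin: centre of its underside; x along its length (up the slope at first), z up out of its top face.
- stick: Sanding stick, 240 mm long, about 0.1 kg, lying on the bench, handle roughly towards the robot. Bare wooden handle at its -x end, 75 mm long, 26 mm wide, 20 mm thick, rounded; the rest is a straight bar 22 mm wide and 16 mm thick wrapped in dark emery. Undersides flush. Origin: on the underside, halfway along; x along the stick from the handle to the tip, z up.
- stick_butt (a point): End of the stick's handle, on the underside's centre line (x = -120 mm). Axes as stick
- stick_tip (a point): Emery end of the stick, on the underside's centre line (x = +120 mm). Axes as stick
- tray: The stone's open pale wooden tray, fixed to the bench, 210 x 115 mm outside, 14 mm high, walls and floor 5 mm thick (inside 200 x 105 mm). Origin: centre of its underside; x along its length, z up.
- mandrel: Steel ring mandrel, a cone 240 mm long, 26 mm thick at its lower end and 14 mm at its upper, lying in another place of the rest; leave it. Origin: on its underside 75 mm up the slope from its lower end; x up the slope.
- mallet: Small mallet lying in another place of the rest, handle (20 mm thick, 190 mm long) down against the ledge, barrel head (40 mm thick, 76 mm long, crosswise, its middle 190 mm from the lower end) at the top; leave it. Origin: on the handle's underside 75 mm up the slope from its lower end; x up the slope.
- dish: Small white dish, 80 mm across, 25 mm high, loose on the bench; leave it. Origin: centre of its underside.
- jar: Green glass jar with a black cap, 60 mm across, 70 mm high, loose on the bench; leave it. Origin: centre of its underside.
Not all that is in view belongs to the job. Leave any pink look-alike of the stick alone. Of the things that look like the tray, take the one that is farthest from the robot's base at the start.

How it is judged:
By the outcome, as a careful person would: the job done as asked, in the order asked, and still so for the second after the job is handed in, with the robot touching nothing.
It also fails if it takes over 64 s, if anything falls off the work surface, if the arm or the gripper's body presses on something with over 40 N, if the wrist force passes 120 N, or if a joint passes its speed limit or range.

## Working session

There is one attempt and no reset: what is moved stays moved. The work goes in short steps, Python scripts to look and compute and a tool call to move; the robot and the scene stay as the last step left them, time stands still between calls to the robot, and variables do not carry over. Pictures are saved under pics/ and viewed, and the job is handed in when it is done.

Besides the shell and the picture viewer there is one more tool, called after "Request:" as name([rows], argument=value, ...), one row to a line, values as JSON. carry_out: Moves the arm, as the interface text tells. Its arguments: {"type":"object","properties":{"motion":{"type":"array","items":{"type":"array","items":{"type":"number"}}}},"required":["motion"]}

```bash
mkdir -p pics; ls; cat > h.py <<'E'
import numpy as np, cv2
from plant import bot
def snap(n,f):
    c=bot.capture(n); cv2.imwrite('pics/'+f+'.png',c['color'][:,:,::-1]); np.savez('pics/'+f+'.npz',**c); return c
def load(f): return np.load('pics/'+f+'.npz')
def px(c,u,v,r=1):
    d=c['depth'][v-r:v+r+1,u-r:u+r+1]; d=np.median(d[d>0])
    p=d*(np.linalg.inv(c['K'])@[u,v,1]); T=np.linalg.inv(c['camera_from_world']); return (T[:3,:3]@p+T[:3,3])
def cloud(c):
    d=c['depth'].astype(float); v,u=np.mgrid[:d.shape[0],:d.shape[1]]
    P=np.stack([u,v,np.ones_like(u)],-1)@np.linalg.inv(c['K']).T*d[...,None]
    T=np.linalg.inv(c['camera_from_world']); return P@T[:3,:3].T+T[:3,3]
E
python3 - <<'E'
from h import *
snap('scene','s0');snap('top','t0');print(bot.get_obs())
E
```

```text
pics
{'time': 0.1, 'joint_positions': array([-1.37001300e+00,  3.42669202e-01,  1.52492324e+00, -2.76905324e-05,
        1.27538313e+00, -1.45976132e-01]), 'dq': array([-0.00178933, -0.00251146, -0.00179822,  0.00074086, -0.00152502,
        0.00098779]), 'tau': array([ 2.17385030e-03, -4.32003701e+01, -2.44694906e+01,  7.19736493e-02,
        5.26879902e-02, -5.15536908e-05]), 'tool_pos': array([ 178.37437882, -493.38582371,  226.10545779]), 'tcp_rot': array([-3.14022059e+00, -1.74958377e-04,  3.46767420e-01]), 'contact_force': array([ 0.19111094,  0.51415887, -0.27536875]), 'moment': array([ 0.00258998, -0.00449486,  0.00245727]), 'grip_width': 91.90425963329189}
```

View pics/t0.png

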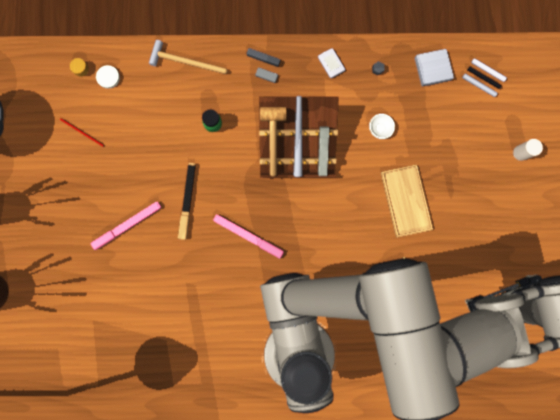

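View pics/s0.png

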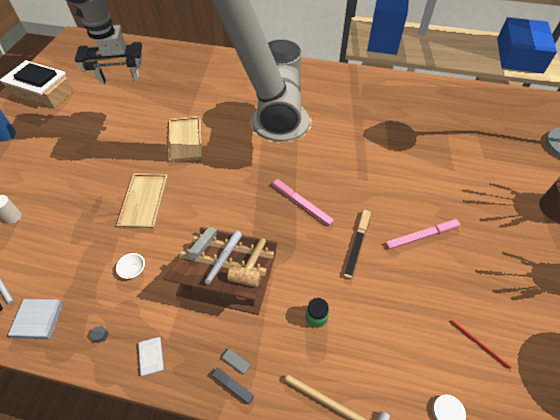

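Tray-like things: the flat open tray at scene (143,200) / top (407,200), and a box at scene (185,138) that sits nearer the base. The first fits, being farther away. The stick is the black and tan one at top (187,200). The two pink ones are look-alikes. The stone is grey, in the right place at top (324,150).

```bash
python3 - <<'E'
from h import *
c=load('t0');s=load('s0')
for n,u,v in [('stone lo',324,170),('stone hi',324,132),('tray c',407,200),('stick butt',183,232),('stick tip',191,168),('bed ledge',298,176),('mallet head',273,114),('dish',382,127),('jar',211,120)]: print(n,px(c,u,v).round(1))
for n,u,v in [('tray c',143,200),('box',185,142),('stone',200,243)]: print('S',n,px(s,u,v).round(1))
a=cv2.resize(c['color'][80:250,240:450],None,fx=3.8,fy=3.5,interpolation=cv2.INTER_CUBIC);cv2.imwrite('pics/t0a.png',a[:,:,::-1][:600])
a=cv2.resize(s['color'][100:320,110:310],None,fx=4,fy=2.7*1,interpolation=cv2.INTER_CUBIC);cv2.imwrite('pics/s0a.png',a[:,:,::-1][:600])
a=cv2.resize(c['color'][150:250,80:300],None,fx=3.6,fy=3.6,interpolation=cv2.INTER_CUBIC);cv2.imwrite('pics/t0b.png',a[:,:,::-1][:600])
E
```

```text
stone lo [561.6 -85.1  56. ]
stone hi [664.3 -80.9 115.8]
tray c [ 472.6 -350.6    4.9]
stick butt [379.2 350.7  19. ]
stick tip [579.7 327.4  17.8]
bed ledge [547.2  -6.4  37.5]
mallet head [709.5  69.7 151.3]
dish [ 709.1 -280.3    4.5]
jar [718.4 259.   67.9]
S tray c [ 469.9 -346.5    3.6]
S box [ 190.6 -310.9    1.6]
S stone [628.9 -79.8  93.9]
```

View pics/t0a.png

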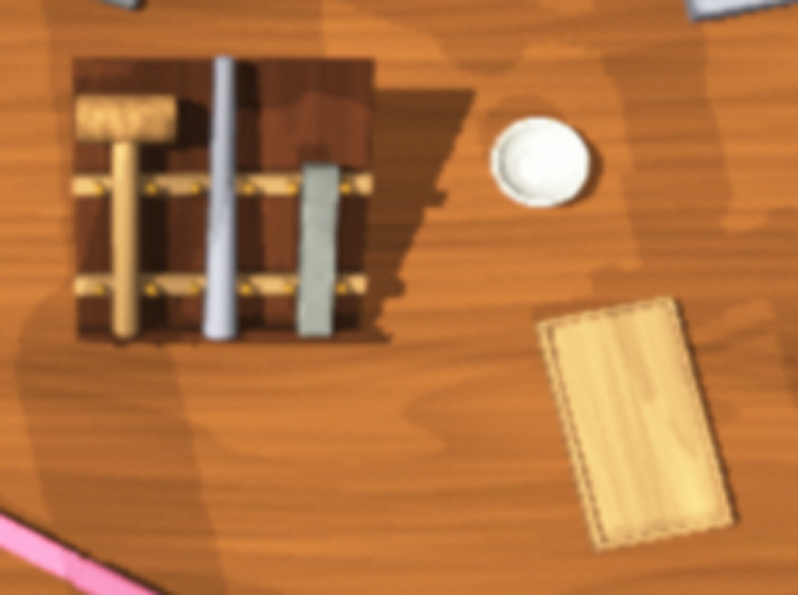

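View pics/s0a.png

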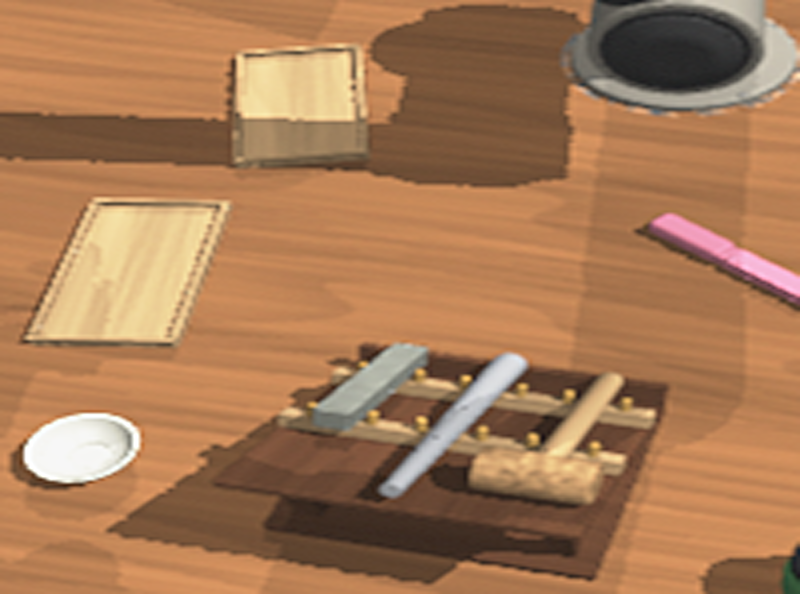

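View pics/t0b.png

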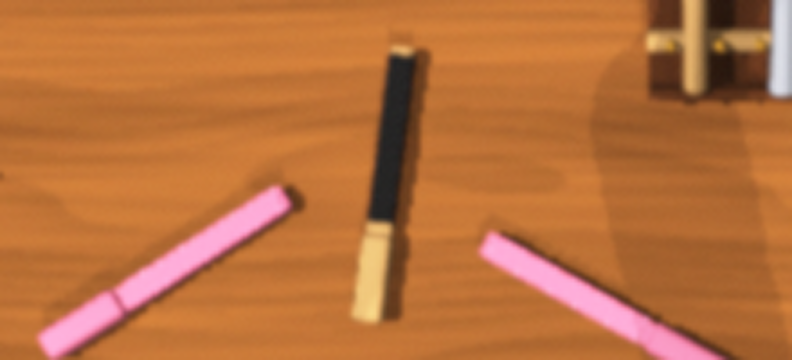

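The crops confirm it: the stone is in the right place, the flat tray is at (407,200), and the dark stick with the tan handle is at (187,200). Next I measure their poses.

```bash
python3 - <<'E'
from h import *
for f in ('t0','s0'):
    c=load(f);P=cloud(c);col=c['color'].astype(int);ok=c['depth']>0
    X,Y,Z=P[...,0],P[...,1],P[...,2]
    def rect(m,n):
        m=cv2.morphologyEx(m.astype(np.uint8),cv2.MORPH_OPEN,np.ones((2,2)))
        k,l,st,_=cv2.connectedComponentsWithStats(m); 
        if k<2: print(n,'none');return
        m=l==1+np.argmax(st[1:,4]); q=P[m]; r=cv2.minAreaRect(q[:,:2].astype(np.float32)); print(f,n,m.sum(),np.round(r[0],1),np.round(r[1],1),round(r[2],2),'Z',np.percentile(q[:,2],[5,50,95]).round(1), 'mean',q.mean(0).round(1)); return q
    box=lambda a,b,c_,d:(X>a)&(X<b)&(Y>c_)&(Y<d)&ok
    bench=np.median(Z[box(400,520,-150,-50)]); print('bench',bench)
    rect(box(330,620,280,385)&(Z>7+bench)&(Z<40),'stick')
    q=rect(box(340,620,-450,-260)&(col[...,0]-col[...,2]>70)&(col[...,1]>165),'tray')
    sat=col.max(-1)-col.min(-1)
    q=rect(box(530,720,-130,-45)&(sat<35)&(Z>35)&(col.max(-1)>100),'stone')
    b=box(530,780,-160,150)&(Z>25)
    rect(b,'bed')
    # stone top plane
    A=np.c_[q[:,0],q[:,1],np.ones(len(q))];co=np.linalg.lstsq(A,q[:,2],rcond=None)[0];print('plane',np.degrees(np.arctan(co[:2])).round(2),co)
E
```

```text
bench 0.6884365062152256
t0 stick 591 [388.2 273.8] [394.9 177.7] 37.24 Z [ 0.3 16.4 22.8] mean [468.8 337.5  20. ]
t0 tray 2138 [ 432.7 -154.9] [207.1 521.7] 10.15 Z [ 0.3  5.9 14. ] mean [ 467.  -353.6   11.2]
t0 stone 453 [615.2 -85.6] [ 33.3 139.7] 89.69 Z [ 45.1  82.9 118.7] mean [612.2 -83.7  82.2]
t0 bed 5984 [547.6 -16.9] [253.5 527.1] 89.56 Z [ 30.3  92.3 148.2] mean [660.4  -7.7  93. ]
plane [29.58 37.88] [   0.56767544    0.77800609 -200.19169536]
bench -1.7547148975131677
s0 stick 555 [740.5 312.6] [ 25.7 782.4] 82.98 Z [-3.4 14.  19.3] mean [485.4 343.9  17.7]
s0 tray 1678 [ 781.4 -109.6] [999.  183.3] 36.5 Z [-0.6  3.3 10.4] mean [ 480.9 -338.    11.6]
s0 stone 421 [856.7  58.1] [673.1  84.9] 29.59 Z [ 45.   89.3 117.9] mean [626.9 -74.1  86.7]
s0 bed 5135 [841.5  25. ] [671.6 318.5] 14.09 Z [ 27.5  99.2 149.8] mean [678.1   4.6  96.8]
plane [33.72 55.2 ] [   0.66736081    1.43896619 -225.06477605]
```

```bash
cat > seg.py <<'E'
from h import *
def run(f,want=None):
    c=load(f);P=cloud(c);col=c['color'].astype(int);ok=c['depth']>0
    X,Y,Z=P[...,0],P[...,1],P[...,2]
    def rect(m,n):
        k,l,st,_=cv2.connectedComponentsWithStats(m.astype(np.uint8)); 
        m=l==1+np.argmax(st[1:,4]); q=P[m]; r=cv2.minAreaRect(q[:,:2].astype(np.float32)); print(f,n,m.sum(),np.round(r[0],1),np.round(r[1],1),round(r[2],2),'Z',np.percentile(q[:,2],[5,50,95]).round(1), 'mean',q.mean(0).round(1)); return q
    box=lambda a,b,c_,d:(X>a)&(X<b)&(Y>c_)&(Y<d)&ok
    bench=np.median(Z[box(400,520,-150,-50)]); print('bench',bench)
    rect(box(330,620,280,385)&(Z>9+bench)&(Z<40),'stick')
    rect(box(340,620,-450,-260)&(col[...,0]-col[...,2]>70)&(col[...,1]>165),'tray')
    sat=col.max(-1)-col.min(-1)
    q=rect(box(530,720,-130,-45)&(sat<35)&(Z>35)&(col.max(-1)>100),'stone')
    A=np.c_[q[:,0],q[:,1],np.ones(len(q))];
    for _ in range(3):
        co=np.linalg.lstsq(A,q[:,2],rcond=None)[0];e=abs(q[:,2]-A@co);A=A[e<3];q=q[e<3]
    print('plane',np.degrees(np.arctan(co[:2])).round(2),co,len(q)); r=cv2.minAreaRect(q[:,:2].astype(np.float32));print(r)
    q=rect(box(530,800,-160,150)&(Z>20),'bed'); print(np.percentile(q,[1,99],axis=0).round(1))
E
python3 -c "
from seg import *
run('t0');run('s0')"
```

```text
bench 0.6884365062152256
t0 stick 579 [478.5 339.9] [ 26.6 238.9] 82.56 Z [12.  17.4 23. ] mean [472.5 341.2  17.4]
t0 tray 2221 [ 471.7 -346.7] [208.6 115.5] 11.31 Z [ 0.5  6.1 14.4] mean [ 469.8 -350.1    6.5]
t0 stone 456 [613.  -83.6] [133.7  31.5] 0.06 Z [ 50.2  85.4 119.3] mean [614.6 -80.3  86. ]
plane [29.36 -9.  ] [ 5.62495221e-01 -1.58299424e-01 -2.71894518e+02] 230
((612.890380859375, -80.93212127685547), (26.145294189453125, 131.46897888183594), 89.63139343261719)
t0 bed 6222 [657.2  -5.6] [235.6 228.6] 89.37 Z [ 29.6  92.  147.2] mean [660.7  -4.6  88.1]
[[ 546.1 -120.3   22.1]
 [ 767.3  110.   156.4]]
bench -1.7547148975131677
s0 stick 557 [477.1 341.2] [ 25.6 242.9] 83.05 Z [10.9 14.7 19.3] mean [481.  340.9  14.9]
s0 tray 1738 [ 461.6 -348.1] [227.3 115.9] 12.15 Z [-0.5  3.5 11.5] mean [ 471.5 -348.5    4. ]
s0 stone 423 [616.1 -90.5] [138.4  52.2] 2.93 Z [ 47.2  89.3 118.2] mean [623.9 -77.9  86.2]
plane [28.26 -8.25] [ 5.37554415e-01 -1.44964107e-01 -2.59543670e+02] 109
((613.0925903320312, -78.89425659179688), (133.6224822998047, 30.5551700592041), 2.003566265106201)
s0 bed 5249 [656.1  -5.4] [227.6 236.3] 0.04 Z [ 32.4  98.4 149.3] mean [673.    0.8  93.7]
[[ 547.3 -119.6   22.5]
 [ 768.3  111.5  153.6]]
```

```bash
cat > rel.py <<'E'
import sys
from h import *
from scipy.spatial.transform import Rotation as R
def rel(x,y,z,yawdeg):
    o=bot.get_obs();r=R.from_euler('xyz',o['tcp_rot']);d=r.inv().apply(np.array([x,y,z])-o['tool_pos'])
    s=-(yawdeg-np.degrees(o['tcp_rot'][2]));s=(s+180)%360-180
    print('t',o['time'],'pos',o['tool_pos'].round(1),'rot',np.degrees(o['tcp_rot']).round(2),'F',o['contact_force'].round(1),'w',round(o['grip_width'],1),'q6',o['joint_positions'][5].round(2)); print('rel',d.round(1),'spin',round(s,2))
if __name__=='__main__': rel(*map(float,sys.argv[1:5]))
E
python3 rel.py 627 -81 200 0
```

```text
t 0.1 pos [ 178.4 -493.4  226.1] rot [-1.7992e+02 -1.0000e-02  1.9870e+01] F [ 0.2  0.5 -0.3] w 91.9 q6 -0.15
rel [ 562.1 -235.3   26.5] spin 19.87
```

Request:
carry_out([
  [0.3,56,-23,0,10],
  [0.3,112,-47,0,19.9],
  [0.3,168,-70,0,19.9],
  [0.3,224,-94,0,19.9],
  [0.3,281,-118,0,19.9],
  [0.3,337,-141,0,19.9],
  [0.3,393,-165,0,19.9],
  [0.3,450,-188,0,19.9],
  [0.3,506,-212,10,19.9],
  [0.3,562,-235,26,19.9],
])

```text
time: 1.35
tool_pos: [628.4, -79.8, 200.4]
tcp_rot: [-3.141, -0.0, -0.0]
contact_force: [0.2, -0.6, 0.1]
grip_width: 64.1
```

```bash
python3 - <<'E'
from h import *
c=snap('wrist','w1'); c=snap('top','t1'); print(bot.get_obs()['tool_pos'])
E
```

```text
[628.78117432 -76.41700416 196.84996752]
```

View pics/w1.png

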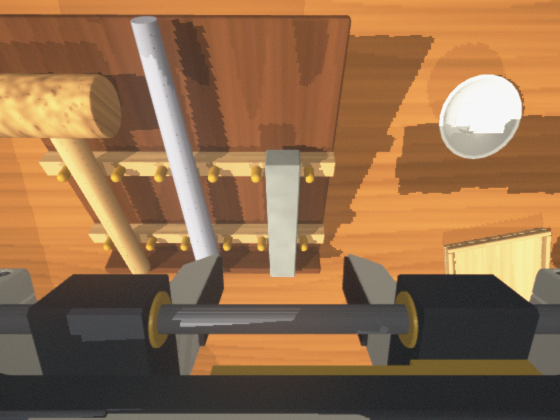

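```bash
python3 rel.py 627 -81 72 0; python3 - <<'E'
from h import *
c=load('w1')
a=cv2.resize(c['color'][130:290,180:380],None,fx=4,fy=3.7,interpolation=cv2.INTER_CUBIC);cv2.imwrite('pics/w1a.png',a[:,:,::-1])
for n,u,v in [('top hi end mid',283,168),('mid',283,200),('lo',283,250),('mandrel',175,120),('bar',230,163)]: print(n,px(c,u,v).round(1))
E
python3 rel.py 627 -81 72 0
```

```text
t 1.45 pos [628.8 -76.4 196.8] rot [-179.77    0.23    0.27] F [-0.6 -0.2 -0.6] w 64.5 q6 1.32
rel [ -1.3   5.1 124.8] spin 0.27
top hi end mid [672.5 -79.  122.2]
mid [644.1 -79.  105.8]
lo [586.  -79.   72.2]
mandrel [706.3  -7.9 135.2]
bar [672.8 -37.   99.5]
t 1.45 pos [628.8 -76.4 196.8] rot [-179.77    0.23    0.27] F [-0.6 -0.2 -0.6] w 64.5 q6 1.32
rel [ -1.3   5.1 124.8] spin 0.27
```

View pics/w1a.png

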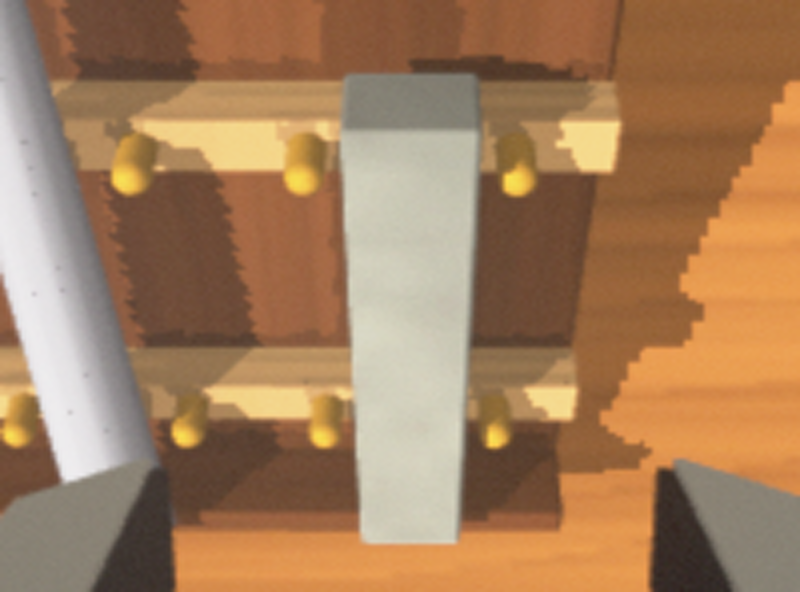

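Request:
carry_out([
  [0.3,-2,3.6,40,0.3],
  [0.3,-2,3.6,80,0.3],
  [0.3,-2,3.6,110,0.3],
  [0.3,-2,3.6,123,0.3],
  [0.3,-2,3.6,123,0.3],
])

```text
time: 2.08
tool_pos: [625.9, -79.8, 73.5]
tcp_rot: [-3.137, 0.005, -0.001]
contact_force: [-1.0, 0.1, 0.1]
grip_width: 64.0
```

```bash
python3 rel.py 627 -80 73 0; python3 - <<'E'
from h import *
snap('wrist','w2')
E
python3 rel.py 627 -80 73 0
```

```text
t 2.075 pos [625.9 -79.8  73.5] rot [-1.7976e+02  3.0000e-01 -4.0000e-02] F [-1.   0.1  0.1] w 64.0 q6 1.32
rel [1.1 0.2 0.5] spin -0.04
t 2.125 pos [626.7 -79.9  74.6] rot [-1.7978e+02  1.8000e-01 -4.0000e-02] F [ 0.3  0.4 -0.4] w 64.3 q6 1.32
rel [0.3 0.1 1.6] spin -0.04
```

View pics/w2.png

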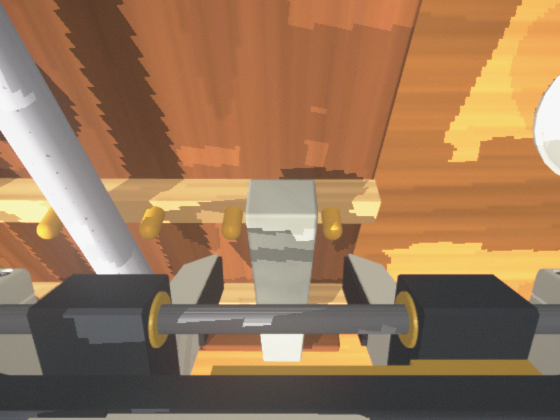

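The fingers straddle the stone, centred on column 283. I'll close the gripper and then lift.

Request:
carry_out([
  [1,0,0,1,0],
  [1,0,0,1,0],
  [1,0,0,1,0],
  [1,0,0,1,0],
  [1,0,0,1,0],
  [1,0,0,1,0],
])

```text
time: 2.88
tool_pos: [626.7, -79.9, 73.8]
tcp_rot: [-3.138, 0.003, -0.001]
contact_force: [-1.2, 0.4, 0.8]
grip_width: 25.4
```

Request:
carry_out([
  [1,0,0,-6,0],
  [1,0,0,-14,0],
  [1,0,0,-25,0],
  [1,0,0,-50,0],
  [1,0,0,-80,0],
  [1,0,0,-80,0],
])

```text
time: 3.62
tool_pos: [628.5, -80.6, 156.9]
tcp_rot: [-3.139, -0.003, -0.001]
contact_force: [0.7, 0.4, -1.2]
grip_width: 25.9
```

```bash
python3 - <<'E'
from h import *
snap('wrist','w3');snap('scene','s3')
E
python3 rel.py 465 -345 160 11.5
```

```text
t 3.725 pos [626.6 -80.1 153.4] rot [-1.7978e+02  2.0000e-01 -4.0000e-02] F [ 0.  -0.6 -1.9] w 25.5 q6 1.32
rel [-161.4  265.    -7.1] spin -11.54
```

View pics/s3.png

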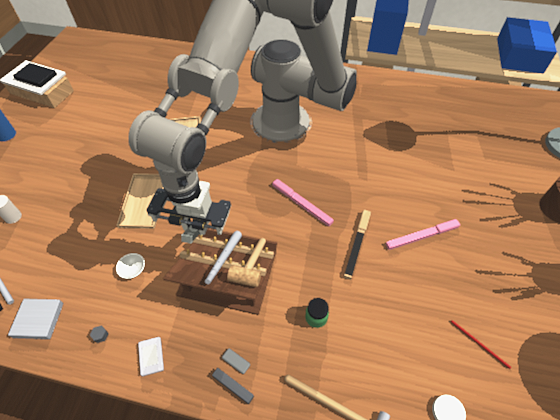

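View pics/w3.png

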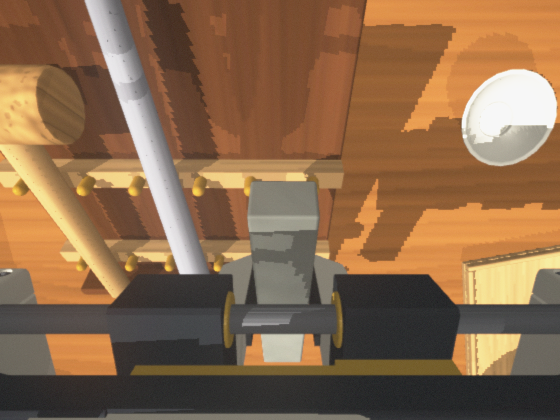

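```bash
python3 rel.py 481 -345 140 11.5
```

```text
t 3.725 pos [626.6 -80.1 153.4] rot [-1.7978e+02  2.0000e-01 -4.0000e-02] F [ 0.  -0.6 -1.9] w 25.5 q6 1.32
rel [-145.4  265.1   12.8] spin -11.54
```

Request:
carry_out([
  [1,-15,30,-10,0],
  [1,-40,74,-10,-3],
  [1,-65,120,-5,-6],
  [1,-92,168,0,-9],
  [1,-120,218,5,-11.5],
  [1,-136,248,10,-11.5],
  [1,-145,265,13,-11.5],
  [1,-145,265,13,-11.5],
])

```text
time: 4.72
tool_pos: [480.7, -345.1, 138.6]
tcp_rot: [-3.135, 0.004, 0.198]
contact_force: [-0.1, 0.1, -2.0]
grip_width: 25.7
```

```bash
python3 - <<'E'
from h import *
snap('wrist','w4');snap('scene','s4');snap('top','t4')
E
python3 rel.py 481 -345 48 11.5
```

```text
t 4.875 pos [ 482.1 -343.7  139.7] rot [-1.797e+02  1.400e-01  1.153e+01] F [-0.3 -0.5 -2. ] w 25.7 q6 0.62
rel [-1.1  1.6 91.7] spin 0.03
```

View pics/w4.png

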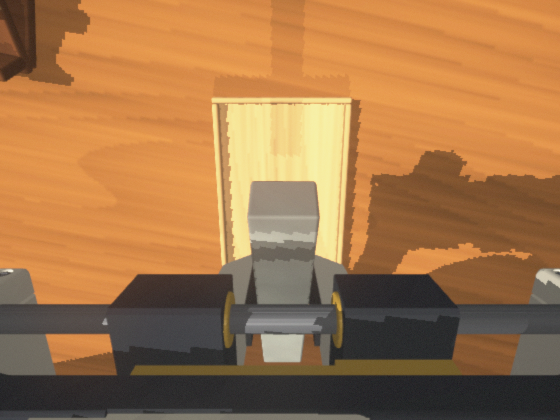

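View pics/s4.png

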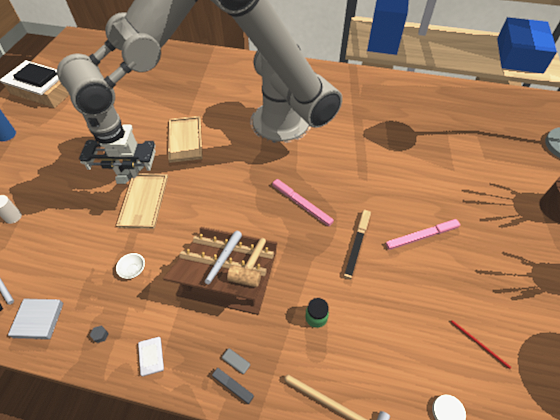

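Request:
carry_out([
  [1,-1,1.6,35,0],
  [1,-1,1.6,65,0],
  [1,-1,1.6,82,0],
  [1,-1,1.6,90,0],
  [1,-1,1.6,92,0],
  [1,-1,1.6,94,0],
  [1,-1,1.6,96,0],
  [1,-1,1.6,98,0],
])

```text
time: 5.88
tool_pos: [482.6, -345.9, 43.3]
tcp_rot: [-3.14, -0.001, 0.201]
contact_force: [3.2, 1.5, 5.1]
grip_width: 26.0
```

```bash
python3 rel.py 481 -345 15 11.5
```

```text
t 5.875 pos [ 482.6 -345.9   43.3] rot [-1.7991e+02 -4.0000e-02  1.1540e+01] F [3.2 1.5 5.1] w 26.0 q6 0.62
rel [-1.4 -1.2 28.3] spin 0.04
```

Request:
carry_out([
  [1,1,0,3,0],
  [1,2,0,6,0],
  [1,4,0,9,0],
  [1,5,0,12,0],
  [1,6,0,15,0],
  [1,7,0,18,0],
  [1,8,0,21,0],
  [1,8,0,21,0],
])

```text
time: 6.88
tool_pos: [490.3, -344.3, 21.9]
tcp_rot: [-3.14, -0.0, 0.202]
contact_force: [2.0, -0.3, 1.8]
grip_width: 25.8
```

```bash
python3 - <<'E'
from h import *
snap('wrist','w5')
E
python3 rel.py 490 -345 7 11.5
```

```text
t 6.925 pos [ 490.2 -344.3   22. ] rot [-179.89   -0.     11.54] F [ 0.4 -0.2  1.5] w 25.6 q6 0.63
rel [-0.3  0.7 15. ] spin 0.04
```

View pics/w5.png

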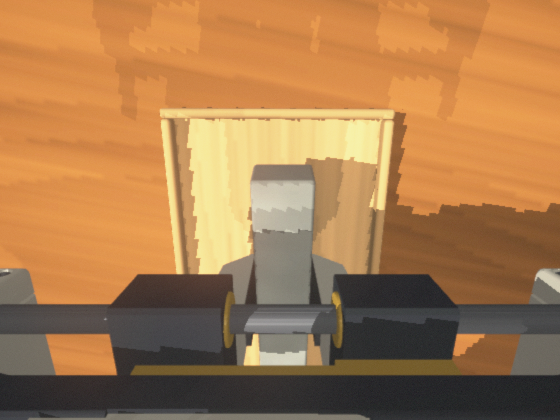

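The stone is rotating level in the grip. I'll keep lowering it.

Request:
carry_out([
  [1,0,0,3,0],
  [1,0,0,6,0],
  [1,0,0,9,0],
  [1,0,0,11,0],
  [1,0,0,13,0],
  [1,0,0,14,0],
  [1,0,0,15,0],
  [1,0,0,15,0],
])

```text
time: 7.92
tool_pos: [490.1, -344.2, 6.9]
tcp_rot: [-3.139, 0.0, 0.201]
contact_force: [2.3, 1.1, 1.0]
grip_width: 25.8
```

```bash
python3 - <<'E'
from h import *
snap('wrist','w6');c=load('w6')
for v in (185,195,205,215,225,235,245): print(px(c,283,v).round(1))
E
python3 rel.py 490 -345 5.5 11.5
```

```text
[ 542.6 -332.8   30.6]
[ 538.3 -333.7   30.4]
[ 534.  -334.6   30.5]
[ 529.4 -335.5   29.8]
[ 524.9 -336.4   30.1]
[ 520.2 -337.4   29.6]
[ 515.5 -338.4   29.8]
t 7.975 pos [ 490.1 -344.1    6.9] rot [-179.88    0.     11.54] F [2.5 1.5 1.7] w 25.8 q6 0.63
rel [-0.3  0.8  1.4] spin 0.04
```

View pics/w6.png

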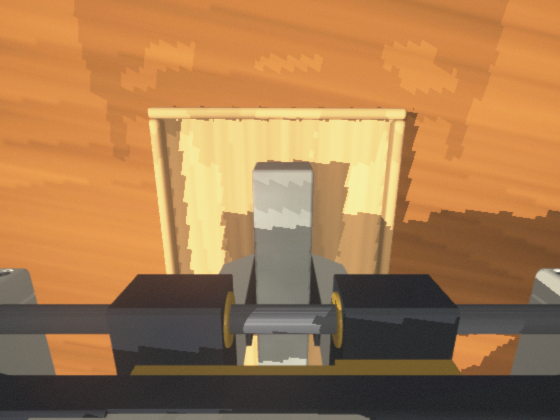

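Request:
carry_out([
  [1,0,0,0.5,0],
  [1,0,0,1,0],
  [1,0,0,1.5,0],
  [1,0,0,2,0],
  [1,0,0,2,0],
])

```text
time: 8.6
tool_pos: [490.1, -344.2, 5.3]
tcp_rot: [-3.14, -0.0, 0.202]
contact_force: [1.5, 0.8, 6.1]
grip_width: 25.4
```

```bash
python3 - <<'E'
from h import *
snap('wrist','w7');c=load('w7');P=cloud(c);q=P[185:245,265:302].reshape(-1,3);q=q[q[:,2]>15]
A=np.c_[q[:,0],q[:,1],np.ones(len(q))];print(np.degrees(np.linalg.lstsq(A,q[:,2],rcond=None)[0][:2]),q[:,2].mean(),px(c,340,150),px(c,150,70))
E
python3 rel.py 490 -345 5.5 11.5
```

```text
[21.43911226  4.53385816] 28.493809235230906 [ 559.83137584 -357.11927023    5.70777596] [ 577.15130894 -263.37238404    0.98226948]
t 8.65 pos [ 490.1 -344.2    5.3] rot [-179.89   -0.     11.55] F [1.5 1.4 5.3] w 25.8 q6 0.63
rel [-0.3  0.8 -0.2] spin 0.05
```

Request:
carry_out([
  [0.62,0,0,0,0],
  [0.55,0,0,0,0],
  [0.55,0,0,0,0],
  [0.55,0,0,0,0],
  [0.55,0,0,-10,0],
  [0.55,0,0,-30,0],
  [0.55,0,0,-80,0],
  [0.55,0,0,-130,0],
  [0.55,0,0,-150,0],
  [0.55,0,0,-150,0],
])

```text
time: 9.9
tool_pos: [490.6, -345.4, 157.2]
tcp_rot: [3.14, -0.002, 0.201]
contact_force: [0.5, 0.1, -0.6]
grip_width: 41.5
```

```bash
python3 - <<'E'
from h import *
snap('wrist','w8');snap('scene','s8')
E
python3 rel.py 448 343 180 -7.2
```

```text
t 10.0 pos [ 489.5 -344.3  154.4] rot [-1.7982e+02  6.0000e-02  1.1540e+01] F [ 0.9  1.  -0.8] w 41.3 q6 0.63
rel [  96.7 -681.8  -23.7] spin 18.74
```

View pics/w8.png

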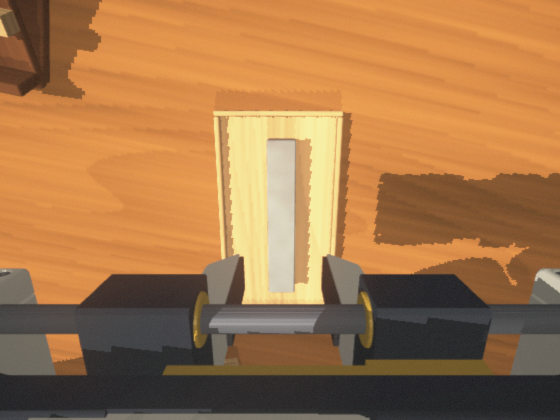

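The stone lies flat inside the tray, at wrist pixel (281,215). Next is the stick.

Request:
carry_out([
  [0.3,5,-40,-15,0],
  [0.3,13,-95,-24,5],
  [0.3,21,-150,-24,10],
  [0.3,30,-210,-24,15],
  [0.3,38,-270,-24,18.7],
  [0.3,47,-330,-24,18.7],
  [0.3,55,-390,-24,18.7],
  [0.3,64,-450,-24,18.7],
  [0.3,72,-510,-24,18.7],
  [0.3,80,-565,-24,18.7],
])

```text
time: 11.25
tool_pos: [453.8, 227.0, 178.4]
tcp_rot: [-3.14, 0.005, -0.125]
contact_force: [1.4, 0.2, 0.6]
grip_width: 64.3
```

```bash
python3 rel.py 440 344 150 -7.2
```

```text
t 11.25 pos [453.8 227.  178.4] rot [-179.94    0.27   -7.14] F [1.4 0.2 0.6] w 64.3 q6 2.0
rel [ -28.1 -114.4   28.6] spin 0.06
```

Request:
carry_out([
  [0.3,-13,-55,0,0],
  [0.3,-24,-98,10,0],
  [0.3,-28,-114,28,0],
  [0.3,-28,-114,28,0],
  [0.3,-28,-114,28,0],
])

```text
time: 11.88
tool_pos: [440.3, 342.2, 150.2]
tcp_rot: [3.141, 0.005, -0.126]
contact_force: [-0.1, -0.6, 0.4]
grip_width: 64.3
```

```bash
python3 - <<'E'
from h import *
c=snap('wrist','w9')
P=cloud(c);X,Y,Z=P[...,0],P[...,1],P[...,2]
m=(Z>8)&(Z<30)&(Y>300)&(Y<385)&(X>400)&(X<620)&(np.mgrid[:420,:560][0]<262)
q=P[m];print(m.sum(),cv2.minAreaRect(q[:,:2].astype(np.float32)),np.percentile(q[:,2],[10,50,90]))
E
python3 rel.py 448 344 150 -7.2
```

```text
5999 ((497.0787658691406, 341.2519226074219), (25.12770652770996, 198.34124755859375), 82.541748046875) [16.07362649 17.20846313 20.07564822]
t 11.925 pos [440.6 342.3 150.8] rot [-179.96    0.26   -7.24] F [0.8 0.6 0.6] w 64.5 q6 2.22
rel [ 7.1 -2.7  0.7] spin -0.04
```

View pics/w9.png

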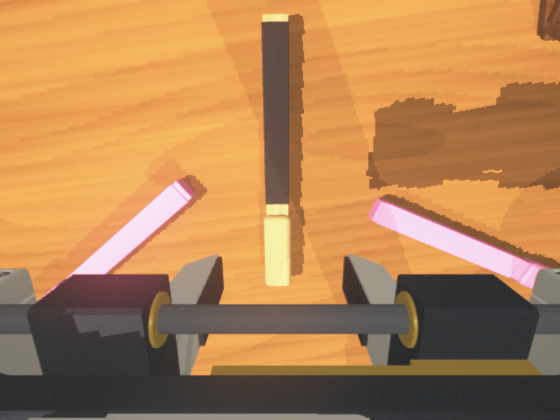

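```bash
python3 - <<'E'
from h import *
c=load('w9')
for u,v in [(276,17),(276,110),(277,195),(277,203),(277,210),(277,218),(278,250),(278,281)]: print(u,v,px(c,u,v).round(1),c['color'][v,u])
E
```

```text
276 17 [593.2 329.2  15.8] [247 234 157]
276 110 [524.1 338.4  17.3] [97 77 69]
277 195 [450.4 347.3  17.2] [113  88  78]
277 203 [442.7 348.3  16.7] [147 114  88]
277 210 [435.8 349.2  16. ] [247 243 177]
277 218 [429.2 350.   19.8] [245 218 143]
278 250 [397.5 353.2  20.9] [247 241 171]
278 281 [364.8 357.5  21.4] [247 244 182]
```

```bash
python3 rel.py 447 346.2 3 -7.1
```

```text
t 11.925 pos [440.6 342.3 150.8] rot [-179.96    0.26   -7.24] F [0.8 0.6 0.6] w 64.5 q6 2.22
rel [  6.5  -4.6 147.7] spin -0.14
```

Request:
carry_out([
  [0.3,6.5,-4.6,40,0],
  [0.3,6.5,-4.6,80,0],
  [0.3,6.5,-4.6,115,0],
  [0.3,6.5,-4.6,135,0],
  [0.3,6.5,-4.6,144,0],
  [0.3,6.5,-4.6,147,0],
  [0.3,6.5,-4.6,147.5,0],
  [0.3,6.5,-4.6,147.5,0],
])

```text
time: 12.92
tool_pos: [447.5, 346.4, 4.1]
tcp_rot: [-3.14, 0.003, -0.126]
contact_force: [0.0, -0.8, -0.8]
grip_width: 64.4
```

```bash
python3 rel.py 447 346.2 3 -7.1
```

```text
t 12.925 pos [447.5 346.4   4.1] rot [-179.91    0.19   -7.24] F [ 0.  -0.8 -0.8] w 64.4 q6 2.22
rel [-0.5  0.3  1.1] spin -0.14
```

Request:
carry_out([
  [1,0,0,0.5,0],
  [1,0,0,0.5,0],
  [1,0,0,0.5,0],
  [1,0,0,0.5,0],
  [1,0,0,0.5,0],
  [1,0,0,0.5,0],
])

```text
time: 13.68
tool_pos: [447.5, 346.4, 3.6]
tcp_rot: [-3.14, 0.003, -0.126]
contact_force: [0.1, -0.1, -0.0]
grip_width: 21.7
```

Request:
carry_out([
  [1,0,0,-15,0],
  [1,0,0,-50,0],
  [1,0,0,-110,0],
  [1,0,0,-170,0],
  [1,0,0,-220,0],
  [1,0,0,-220,0],
])

```text
time: 14.42
tool_pos: [449.9, 347.0, 229.2]
tcp_rot: [-3.134, -0.005, -0.126]
contact_force: [-0.5, 0.2, -2.0]
grip_width: 21.7
```

```bash
python3 - <<'E'
from h import *
c=snap('wrist','w10')
P=cloud(c);X,Y,Z=P[...,0],P[...,1],P[...,2]
for u,v in [(283,100),(283,140),(283,180),(283,220),(283,240)]: print(u,v,px(c,u,v).round(1),c['color'][v,u])
E
python3 rel.py 632 -80 220 0
```

```text
283 100 [536.8 336.9 242.9] [107  85  78]
283 140 [520.5 338.9 243.2] [108  84  76]
283 180 [503.  341.1 242.7] [96 67 56]
283 220 [484.2 343.5 243.1] [89 61 54]
283 240 [474.1 344.8 242.7] [83 60 51]
t 14.475 pos [448.7 346.3 226.1] rot [-1.7975e+02 -2.0000e-02 -7.2400e+00] F [ 0.4  0.9 -2.2] w 21.6 q6 2.22
rel [235.6 399.8   4.4] spin -7.24
```

View pics/w10.png

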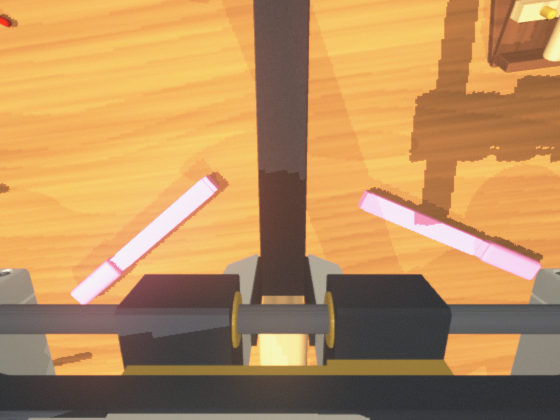

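Request:
carry_out([
  [1,20,34,0,-1],
  [1,48,80,0,-3],
  [1,78,130,0,-5],
  [1,108,180,0,-7.2],
  [1,138,230,0,-7.2],
  [1,168,282,0,-7.2],
  [1,198,334,0,-7.2],
  [1,222,374,0,-7.2],
  [1,238,399,5,-7.2],
  [1,240,401,10,-7.2],
])

```text
time: 15.72
tool_pos: [635.7, -83.7, 211.8]
tcp_rot: [-3.137, 0.003, -0.004]
contact_force: [-0.2, 0.4, -0.9]
grip_width: 21.8
```

Request:
carry_out([
  [1,0,0,0,0],
  [1,0,0,0,0],
])

```text
time: 15.98
tool_pos: [635.1, -82.6, 211.3]
tcp_rot: [-3.136, 0.004, -0.003]
contact_force: [-0.5, 0.1, -0.7]
grip_width: 21.9
```

```bash
python3 - <<'E'
from h import *
c=snap('wrist','w11');snap('top','t11');snap('scene','s11')
a=cv2.resize(c['color'][100:300,150:400],None,fx=3.2,fy=3,interpolation=cv2.INTER_CUBIC);cv2.imwrite('pics/w11a.png',a[:,:,::-1])
E
python3 rel.py 637 -81 190 0
```

```text
t 16.125 pos [635.6 -82.8 212.3] rot [-1.7972e+02  1.4000e-01 -1.4000e-01] F [-0.6  0.5 -1.4] w 21.4 q6 1.32
rel [ 1.4 -1.7 22.3] spin -0.14
```

View pics/w11.png

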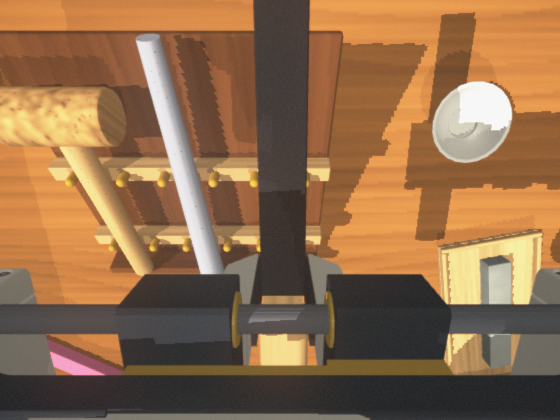

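View pics/w11a.png

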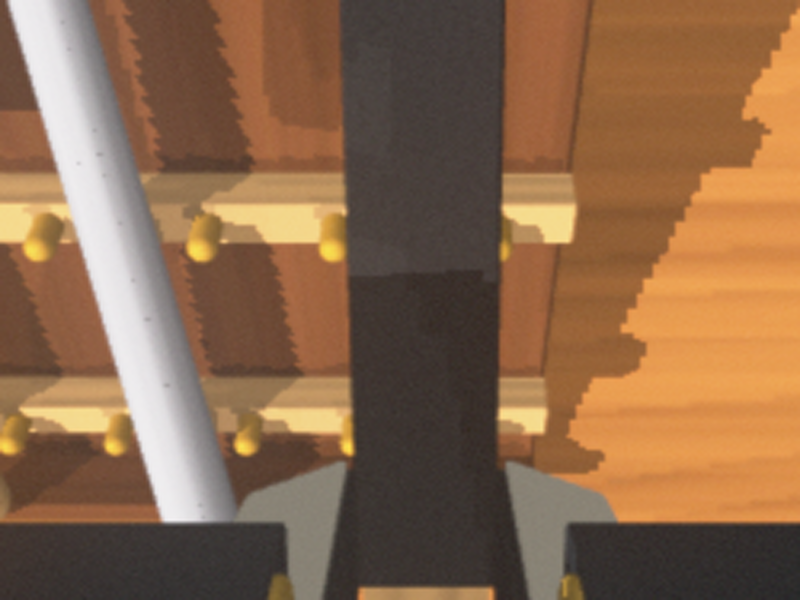

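```bash
python3 rel.py 637 -80.3 148 0
```

```text
t 16.125 pos [635.6 -82.8 212.3] rot [-1.7972e+02  1.4000e-01 -1.4000e-01] F [-0.6  0.5 -1.4] w 21.4 q6 1.32
rel [ 1.5 -2.2 64.3] spin -0.14
```

Request:
carry_out([
  [1,1.5,-2.2,20,-0.1],
  [1,1.5,-2.2,45,-0.1],
  [1,1.5,-2.2,60,-0.1],
  [1,1.5,-2.2,64,-0.1],
  [1,1.5,-2.2,64,-0.1],
])

```text
time: 16.75
tool_pos: [637.3, -80.3, 148.8]
tcp_rot: [-3.137, 0.002, -0.001]
contact_force: [0.1, -0.5, -1.3]
grip_width: 21.5
```

```bash
python3 - <<'E'
from h import *
c=snap('wrist','w12');print(c['K'])
a=cv2.resize(c['color'][130:300,180:380],None,fx=4,fy=3.5,interpolation=cv2.INTER_CUBIC);cv2.imwrite('pics/w12a.png',a[:,:,::-1])
E
python3 rel.py 637 -80.3 140 0
```

```text
[[327.27977225   0.         282.64268704]
 [  0.         327.27977225 215.40651301]
 [  0.           0.           1.        ]]
t 16.8 pos [637.4 -80.3 149.2] rot [-1.7974e+02  6.0000e-02 -3.0000e-02] F [-0.3  0.2 -0.5] w 21.9 q6 1.32
rel [-0.4  0.   9.2] spin -0.03
```

View pics/w12a.png

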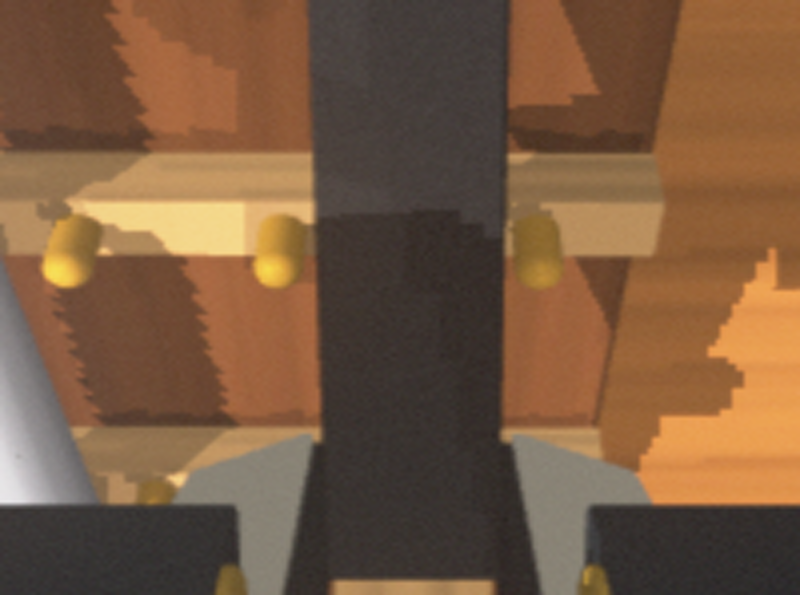

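The stick is centred between the upper pins: pin mid at column 282.1, stick mid at 282.5. I'll lower it onto the bed so it tips in the grip.

Request:
carry_out([
  [1,0,0,5,0],
  [1,0,0,9,0],
  [1,0,0,12,0],
  [1,0,0,15,0],
  [1,0,0,18,0],
  [1,0,0,21,0],
  [1,0,0,24,0],
  [1,0,0,27,0],
  [1,0,0,30,0],
  [1,0,0,30,0],
])

```text
time: 18.05
tool_pos: [637.6, -80.2, 119.0]
tcp_rot: [-3.137, 0.001, -0.001]
contact_force: [-0.2, -0.5, 1.8]
grip_width: 21.5
```

```bash
python3 - <<'E'
from h import *
c=snap('wrist','w13');snap('scene','s13')
for v in (60,100,140,180,220): print(px(c,283,v).round(1))
E
python3 rel.py 637 -80.3 100 0
```

```text
[738.4 -79.5 148.3]
[724.8 -79.5 146.4]
[709.8 -79.5 143.7]
[692.9 -79.5 140.6]
[674.  -79.5 137.8]
t 18.15 pos [637.6 -80.2 119.3] rot [-1.7974e+02  4.0000e-02 -3.0000e-02] F [-0.4  0.8 -0.3] w 21.5 q6 1.32
rel [-0.6  0.2 19.3] spin -0.03
```

View pics/w13.png

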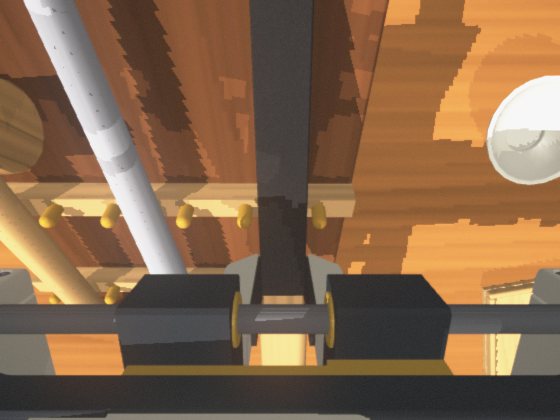

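Request:
carry_out([
  [1,0,0,3,0],
  [1,0,0,6,0],
  [1,0,0,9,0],
  [1,0,0,12,0],
  [1,0,0,15,0],
  [1,0,0,18,0],
  [1,0,0,21,0],
  [1,0,0,24,0],
  [1,0,0,27,0],
  [1,0,0,27,0],
])

```text
time: 19.4
tool_pos: [637.2, -80.1, 91.8]
tcp_rot: [-3.137, 0.002, -0.001]
contact_force: [-1.0, 0.2, 2.1]
grip_width: 21.9
```

```bash
python3 - <<'E'
from h import *
c=snap('wrist','w14');snap('scene','s14')
for v in (60,100,140,180,220): print(px(c,283,v).round(1))
c=load('s14');a=cv2.resize(c['color'][150:320,130:330],None,fx=4,fy=3.5,interpolation=cv2.INTER_CUBIC);cv2.imwrite('pics/s14a.png',a[:,:,::-1])
E
python3 rel.py 637 -80.3 82 0
```

```text
[735.1 -79.5 142.6]
[723.9 -79.4 137.8]
[710.7 -79.4 132.6]
[695.2 -79.4 126.8]
[676.6 -79.4 119.6]
t 19.5 pos [637.2 -80.1  92.1] rot [-1.7973e+02  9.0000e-02 -3.0000e-02] F [-1.1 -0.2  0.8] w 21.9 q6 1.32
rel [-0.2  0.3 10.1] spin -0.03
```

View pics/w14.png

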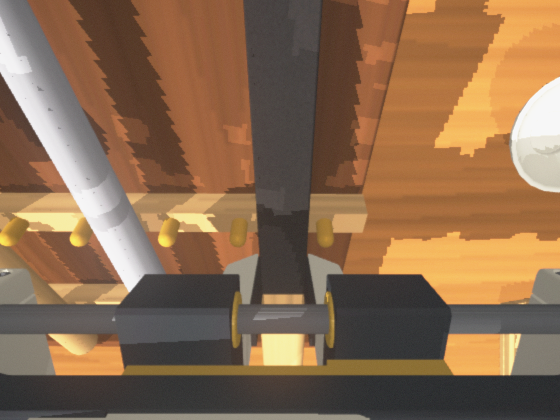

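View pics/s14a.png

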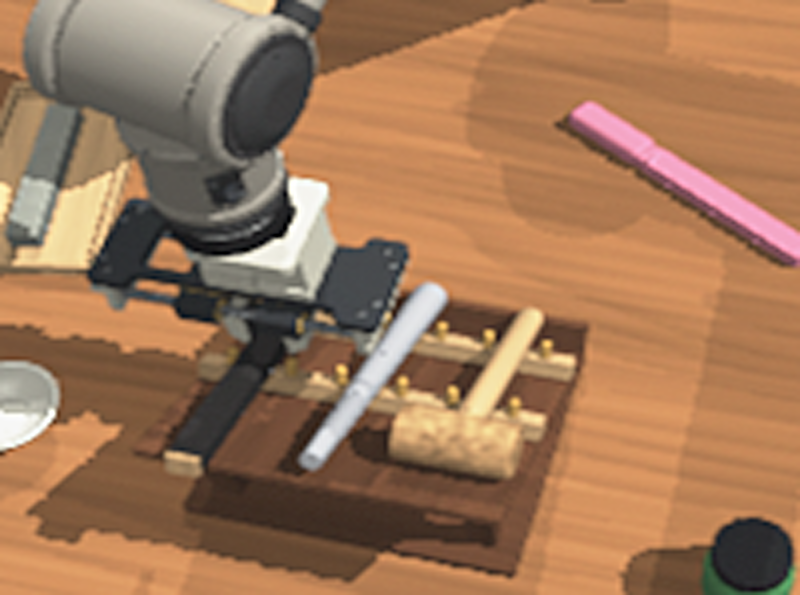

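Request:
carry_out([
  [1,0,0,2,0],
  [1,0,0,4,0],
  [1,0,0,5.5,0],
  [1,0,0,7,0],
  [1,0,0,8,0],
  [1,0,0,8,0],
])

```text
time: 20.25
tool_pos: [637.9, -80.1, 85.3]
tcp_rot: [-3.137, -0.001, -0.001]
contact_force: [-0.2, 0.8, 6.4]
grip_width: 21.8
```

```bash
cat > sl.py <<'E'
from h import *
import sys
c=snap('wrist',sys.argv[1])
q=np.array([px(c,283,v) for v in range(60,225,10)]);f=np.polyfit(q[:,0],q[:,2],1);print('slope',np.degrees(np.arctan(f[0])),'z@680',np.polyval(f,680),'y',q[:,1].mean())
E
python3 sl.py w15;python3 rel.py 637 -80.3 82 0
```

```text
slope 28.208226653673858 z@680 121.46832033674042 y -79.45785284545192
t 20.3 pos [637.9 -80.1  85.3] rot [-1.7976e+02 -3.0000e-02 -3.0000e-02] F [-0.9 -0.   7.1] w 21.4 q6 1.32
rel [-0.9  0.2  3.3] spin -0.03
```

Request:
carry_out([
  [1,0,0,1.5,0],
  [1,0,0,2.5,0],
  [1,0,0,3,0],
  [1,0,0,3,0],
])

```text
time: 20.8
tool_pos: [638.1, -80.1, 84.3]
tcp_rot: [-3.138, -0.002, -0.0]
contact_force: [-4.9, 0.4, 12.3]
grip_width: 21.8
```

```bash
python3 sl.py w16;python3 rel.py 637 -80.3 82 0
```

```text
slope 29.94618007250933 z@680 121.9089302157401 y -79.40946257131824
t 20.85 pos [638.1 -80.1  84.4] rot [-1.7978e+02 -1.1000e-01 -2.0000e-02] F [-4.6  1.4 13.4] w 21.6 q6 1.32
rel [-1.1  0.2  2.4] spin -0.02
```

Request:
carry_out([
  [1,-1.7,0,1.3,0],
  [1,-3.4,0,2.3,0],
  [1,-5.2,0,3.3,0],
  [1,-5.2,0,3.3,0],
])

```text
time: 21.35
tool_pos: [633.0, -80.2, 81.5]
tcp_rot: [-3.138, -0.003, -0.0]
contact_force: [-1.4, -0.1, 5.5]
grip_width: 21.9
```

```bash
python3 sl.py w17;python3 rel.py 630 -80.3 80 0
```

```text
slope 29.980700593180572 z@680 121.82678512237266 y -79.50989162254879
t 21.4 pos [633.  -80.2  81.5] rot [-1.7979e+02 -1.5000e-01 -2.0000e-02] F [-1.4 -0.   6.1] w 21.7 q6 1.32
rel [-3.   0.1  1.5] spin -0.02
```

Request:
carry_out([
  [1,-1,0,0.7,0],
  [1,-2,0,1.3,0],
  [1,-3,0,1.9,0],
  [1,-3,0,1.9,0],
])

```text
time: 21.9
tool_pos: [630.1, -80.3, 79.8]
tcp_rot: [-3.138, -0.003, -0.0]
contact_force: [-0.9, -0.2, 4.8]
grip_width: 22.1
```

```bash
python3 sl.py w18;python3 rel.py 630 -80.3 80 0
```

```text
slope 30.281242461970415 z@680 121.74918772589768 y -79.59348514557848
t 21.95 pos [630.1 -80.3  79.8] rot [-1.7981e+02 -1.7000e-01 -2.0000e-02] F [-0.4  0.3  5.1] w 21.7 q6 1.32
rel [-0.1  0.  -0.2] spin -0.02
```

Request:
carry_out([
  [1,-0.9,0,0.6,0],
  [1,-1.7,0,1.1,0],
  [1,-2.6,0,1.6,0],
  [1,-2.6,0,1.6,0],
])

```text
time: 22.45
tool_pos: [627.6, -80.4, 78.4]
tcp_rot: [-3.138, -0.004, -0.0]
contact_force: [-0.5, 0.1, 5.5]
grip_width: 21.3
```

```bash
python3 rel.py 630 -80.3 80 0
```

```text
t 22.45 pos [627.6 -80.4  78.4] rot [-1.7982e+02 -2.1000e-01 -3.0000e-02] F [-0.5  0.1  5.5] w 21.3 q6 1.32
rel [ 2.4 -0.1 -1.6] spin -0.03
```

Request:
carry_out([
  [1,-0.9,0,0.6,0],
  [1,-1.7,0,1.1,0],
  [1,-2.6,0,1.6,0],
  [1,-2.6,0,1.6,0],
])

```text
time: 22.95
tool_pos: [627.6, -80.4, 78.3]
tcp_rot: [-3.139, -0.01, -0.001]
contact_force: [4.9, 1.8, 7.4]
grip_width: 21.9
```

```bash
python3 sl.py w19; python3 rel.py 630 -80.3 80 0
```

```text
slope 29.75647537590346 z@680 122.08995918403576 y -79.66438461534833
t 23.0 pos [627.7 -80.4  78.4] rot [-1.7985e+02 -5.9000e-01 -3.0000e-02] F [5.8 1.8 6.9] w 21.8 q6 1.32
rel [ 2.4 -0.1 -1.6] spin -0.03
```

View pics/w19.png

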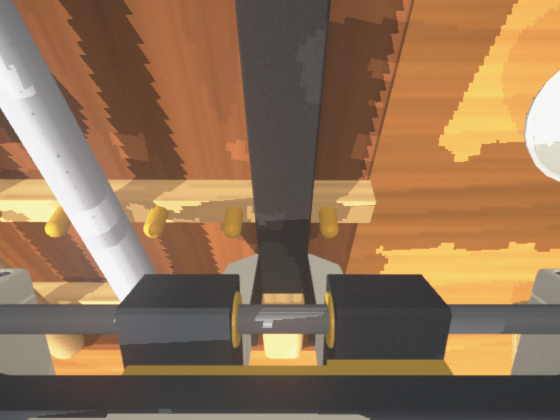

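It stopped at the ledge: the force reversed to +5.8 N in x with no further motion. I'll release it and back off straight up.

Request:
carry_out([
  [1,-0.5,0,0.3,0],
  [0.62,-0.5,0,0.3,0],
  [0.58,-0.5,0,0,0],
  [0.55,-0.5,0,0,0],
  [0.55,0,0,0,0],
  [0.55,0,0,0,0],
])

```text
time: 23.75
tool_pos: [627.6, -80.4, 78.2]
tcp_rot: [-3.139, -0.01, -0.001]
contact_force: [-1.1, -0.8, -0.1]
grip_width: 41.1
```

```bash
python3 sl.py w20; python3 rel.py 630 -80.3 80 0
```

```text
slope 30.052742007992208 z@680 122.02468906599279 y -79.67220056394217
t 23.8 pos [627.6 -80.4  78.2] rot [-1.7985e+02 -5.7000e-01 -3.0000e-02] F [-0.1  1.1  0.2] w 41.2 q6 1.32
rel [ 2.4 -0.1 -1.7] spin -0.03
```

View pics/w20.png

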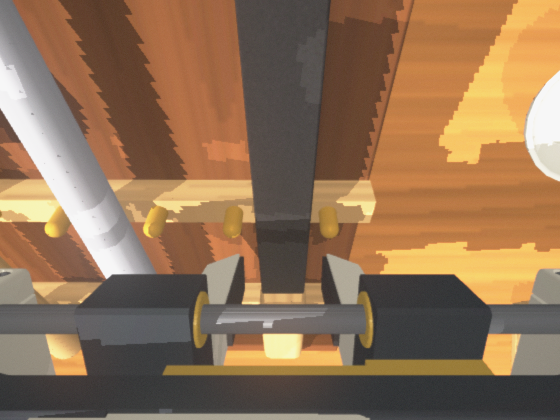

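Request:
carry_out([
  [0.55,0,0,-8,0],
  [0.55,0,0,-25,0],
  [0.55,0,0,-60,0],
  [0.55,0,0,-110,0],
  [0.55,0,0,-150,0],
  [0.55,-50,0,-160,0],
  [0.55,-105,0,-160,0],
  [0.55,-140,0,-160,0],
  [0.55,-140,0,-160,0],
  [0.55,-140,0,-160,0],
])

```text
time: 25.05
tool_pos: [487.0, -81.0, 238.1]
tcp_rot: [-3.14, -0.013, -0.001]
contact_force: [1.0, 0.1, -0.3]
grip_width: 41.1
```

```bash
python3 - <<'E'
from h import *
c=snap('wrist','w21');s=snap('scene','s21');snap('top','t21')
a=cv2.resize(s['color'][150:320,100:300],None,fx=4,fy=3.5,interpolation=cv2.INTER_CUBIC);cv2.imwrite('pics/s21a.png',a[:,:,::-1])
E
python3 rel.py 487 -80.3 240 0
```

```text
t 25.2 pos [486.9 -80.8 236.9] rot [-1.7986e+02 -6.1000e-01 -2.0000e-02] F [-0.5  0.8 -0.3] w 41.3 q6 1.25
rel [ 0.1 -0.5 -3.1] spin -0.02
```

View pics/w21.png

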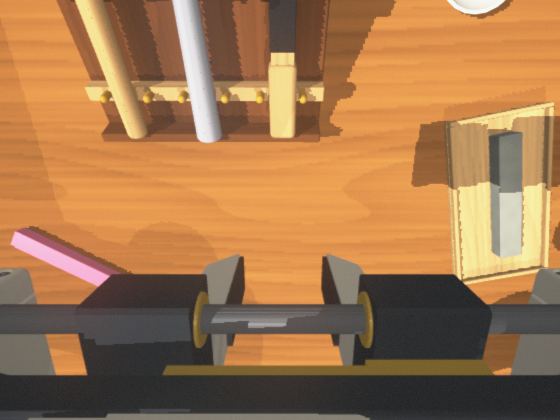

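View pics/s21a.png

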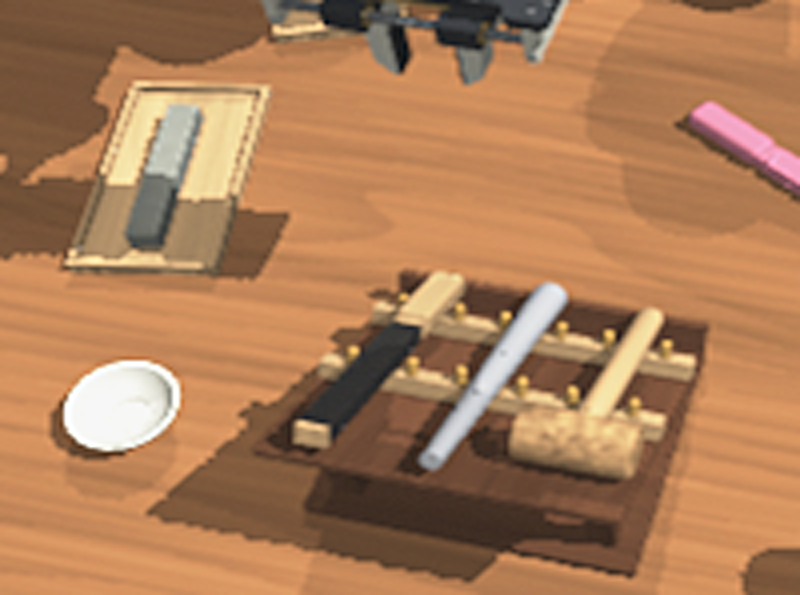

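View pics/t21.png

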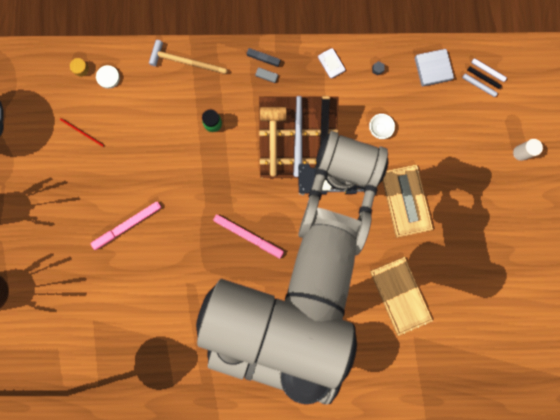

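```bash
python3 - <<'E'
from h import *
c=load('w21');a=cv2.resize(c['color'][40:160,80:340],None,fx=3,fy=4.5,interpolation=cv2.INTER_CUBIC);cv2.imwrite('pics/w21a.png',a[:,:,::-1])
for u,v in [(284,70),(284,100),(284,125),(284,134)]: print(px(c,u,v,0).round(1))
s=load('s21'); 
for u,v in [(137,185),(145,184)]: pass
q=cloud(c); m=(q[...,2]>18)&(q[...,2]<40)&(q[...,1]<-300)&(np.mgrid[:420,:560][0]<262); p=q[m]; A=np.c_[p[:,:2],np.ones(len(p))]; print('stone slopes deg',np.degrees(np.linalg.lstsq(A,p[:,2],rcond=None)[0][:2]),np.percentile(p[:,2],[5,50,95]),len(p))
E
```

```text
[607.3 -81.   83.6]
[582.8 -81.   70.6]
[559.7 -81.1  57.3]
[550.7 -81.1  51.2]
stone slopes deg [ 1.1265988  -5.55084283] [20.57193637 25.92532736 27.3232482 ] 3246
```

View pics/w21a.png

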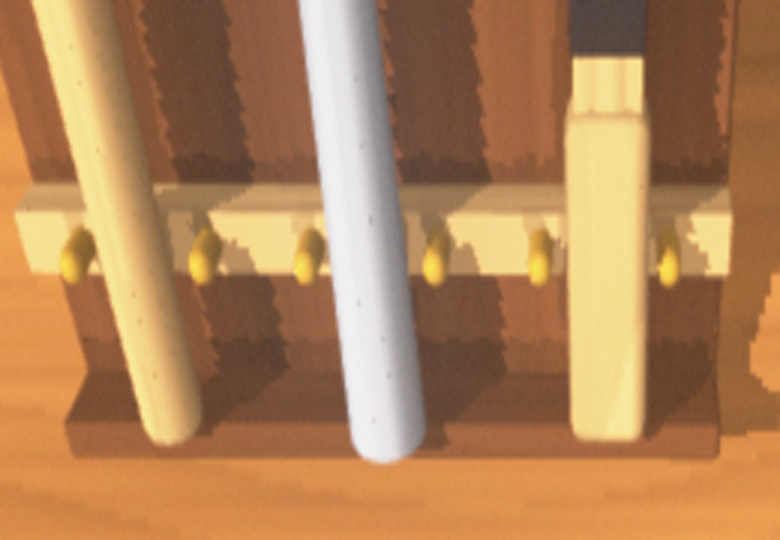

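```bash
python3 -c "
from plant import bot
print(bot.close_job())"
```

```text
the job is handed in; nothing more can be done
None
```

The job is done and handed in at about 25 s of the 64 s allowed.

- **Stone:** I lifted it out of the right-hand place, turned it level against the tray floor and released it. The last pictures show it flat inside the tray that is farthest from the base.
- **Sanding stick:** I gripped it just past the handle and lowered it between the pins of the freed place. It tipped to the slope in the grip and I slid it down to the ledge. The wrist force turned to about +6 N there and it stopped moving. After release it lay at 30.05°, on both bars and between its pins, with the handle end down at the ledge.
- **Other objects:** The mandrel, mallet, dish and jar look unmoved in the last pictures. The gripper was open and clear of everything.
- **Checks that were less certain:**
  - The cameras and the wrist disagreed by 1 to 3 mm. I centred the stick on the pins in the wrist picture instead.
  - The last slope fit of the stone read about 1° lengthwise and -5.6° across. I put that down to edge pixels in the fit, because the picture shows the stone flat.
  - The wrist was tilted about 0.6° after I pushed the stick against the ledge.

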